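# Square a needle plate into the leaf drill jig and shut the leaf

## Robot

A 6-joint arm with a two-finger parallel gripper is mounted at the origin on a cart in front of the work surface, level with it; the furniture and walls round the work are solid. World frame = base frame: x ahead of the robot, y to its left, z up, the work surface at z = 0. Lengths are in m, angles in rad, forces in N, time in s.
With the tool pointing down it reaches from about 0.25 to 0.725 m from the base axis. Payload 4 kg.
Tool frame: the origin (TCP) lies midway between the tips of the shut fingers; the grasp point (between the pads) lies 19 mm behind it; z points along the fingers, y is the line along which they close (so a half turn about z gives the same grasp; the last joint's range is limited). The gripper opens to 85 mm and grips with 20 to 120 N. Pads are 22 mm wide; open, the fingers measure 114 mm over their backs; the gripper's body (76 mm by 85 mm) begins 54 mm behind the grasp point. The pads swing forward as they close: fully open they stand 13 mm farther back than shut.
Start: joints at [-1.326, 0.241, 0.005, 1.335, 0, 1.571], TCP at [0.121, -0.485, 0.231] pointing down, gripper open.
Joint ranges: [-2.72, 2.72], [-1.05, 1.87], [-1.09, 1.28], [-1.99, 2.15], [-1.42, 1.44], [-3.14, 3.14]. Speed limits (rad/s): [2.79, 2.79, 3.14, 3.14, 3.14, 3.14].

## Interface

Orientations are given as a unit quaternion [x, y, z, w].
In Python, from workcell import bot gives the robot as it stands. The module is installed in compiled form; this text tells all that it offers.
- The arm moves only by the tool drive_tool, never from a script. Its arguments are lists of equal length, an entry for each row: "slide": the shift along the tool's x, y, z scaled (see below), a list of three; "rotation": the turn, a rotation vector about the tool's x, y, z scaled (see below), a list of three. A call has exactly 8 rows; each row is the pose to reach, as a shift and turn from the pose commanded when the call began, along the tool's axes at that moment; what a row does not reach only later rows make up. The controller multiplies each number of a shift by 250 mm and each number of a turn by 0.5 rad. A row lasts 1/8 s, in which the tool goes at most 62.5 mm and 10.7 degrees, less where a joint would pass 70% of its speed; a pose out of reach is approached as far as the arm can. A call with a number of a shift or a turn outside -1 to 1 is refused whole. A call with a gripper value outside its range is refused whole. "gripper" is the opening, from 0 (shut) to 1 (fully open), set as the call begins (left out, the last holds). The fingers move at their own pace and stop on an object; the grip force is fixed at half the most. Time passes only in rows, so rows that repeat a pose let the fingers close, or fill a call up. It gives the time, the measured TCP pose, the force, the opening and the grip force at its end, in the units of the state.
- bot.get_obs(): the state, without advancing time (a new reading comes with each control period).
- bot.camera(name): name is "side" or "top"; returns a dict with "image" (400x640x3 uint8, red, green, blue), "z_map" (400x640 float32, m along the optical axis (not along the pixel's ray), 0 where there is no reading), "camera_matrix" (3x3 intrinsics, pixels), "k1" (the pictures are not rectified: a ray, as slopes to the right and down, at radius r is drawn at 1 + k1 r^2 times it, then the intrinsics apply), "xyz" and "orientation" of the camera in the world. Camera axes: x right, y up, looking along -z (the intrinsics and any distortion apply to the point x, -y, -z); pixel columns grow to the right and rows downward; lengths in m; the calibration is good to about 2 mm. A picture is of the moment at which its call begins.
- bot.job_done(): hands the job in; it is judged then, once.
The state is a dict: "clock": time; "joint_pos": joint angles; "joint_vel": joint speeds; "tau": joint torques, N m; "eef_pos": TCP position; "tool_rot": TCP orientation; "ft_force": force on the tool from outside, world axes, zero at the start; "ft_torque": the same for the moment, N m; "grip_width": finger opening in m; "grasp_force": force on a finger pad.
Only numpy, scipy, OpenCV 4.12 (cv2) and the standard library are available. Lean on these libraries where they do the work, as an engineer would, in place of code of your own. Each camera call takes 0.05 s, during which the arm holds its last target. There are 200 camera calls.

## Task

A needle plate lies loose in the little drill jig. Take the push stick out of its rest, reach in slantwise under the half-raised clear leaf and nudge the plate with the stick until it sits flush against both fences, right in their corner; only then swing the leaf fully shut over it, and put the stick back in its rest as it stood. Move the plate only with the stick, never with the gripper, and leave the other things on the table where they are.

Things in the scene. Friction and masses are not known exactly. Their poses are not given: they have to be found in the camera images.
- jig: Drill jig, fixed: green base on the table, origin at table height; x points to the leaf's hinge at the back, y to the left. Base x = -67 to +78 mm, y = -71 to +71 mm; the plate slides on its top, 16 mm up. Two steel fences on it, 5 mm high, 14 mm wide: rear (face at x = 37.5 mm, along y) and left (face at y = 53.5 mm, along x) make a square corner; front and right are open
- fence_corner (a point): The point on the base's top where the faces of the two fences meet (x 37.5, y 53.5, z 16 mm in the jig's frame); axes as the jig's. Jig and stick rest stand turned 45 to 75 degrees to the left: as the robot sees them, the hinge is at the far left, and the open front and the stick's handle look to the near right
- leaf (a joint): Clear hinged leaf with an aluminium front bar, rad: 0 shut, just above plate and fences; grows as its front edge rises, stop at 0.66. Starts at 0.58 to 0.66; a stiff hinge holds it where it is left. 2 to 5 N down on the front bar shuts it. Two lips below it drop in front of and to the right of a plate that is home; on a plate over 2.5 mm out they land and the leaf stays ajar
- leaf_hinge (a point): On the leaf's hinge axis, half-way along it (x 60, y 5, z 25 mm in the jig's frame); the axis runs along the jig's y. The leaf reaches 118 mm from it over its full width of 120 mm, and in the middle a tab 34 mm wide reaches 126 mm; the leaf is 5 mm thick, 9 mm at its lips
- leaf_tab (a point): Top of the thumb tab in the middle of the leaf's front edge, 118 mm from the hinge axis; shut, it lies 27 mm above the table. Axes turn with the leaf
- plate_center (a point): Centre (half-way up) of the needle plate: bright steel with slots and two screw holes, 50 mm in its x, 80 mm in its y, 5 mm thick, 0.15 kg, lying flat on the jig's base, its x roughly along the jig's x. Home, its centre is 25 mm in front of the rear fence's face and 40 mm to the right of the left fence's face
- plate_corner (a point): The rear left corner of the needle plate on its underside (plate centre +25 mm in its x, +40 mm in its y); home, it coincides with fence_corner
- stick_rest: Stick rest, fixed: blue open bin 64 mm deep (x), 54 mm wide (y), origin under its centre. Walls 4 mm thick, 22 mm high, floor 4 mm; the front wall (x = -28 mm) is 71 mm high with a V notch on it whose cheeks reach 91 mm. The stick's ball stands on the floor against the back wall, its shaft leans forward in the notch; it lifts straight up out of it
- stick_grip (a point): Middle of the push stick's square wooden handle (18 x 18 x 46 mm), 130 mm from the ball's centre. z runs along the stick from tip to handle, x and y across the handle's flats. Stick 153 mm long from ball centre to end, shaft 10 mm thick, 0.08 kg; in the rest it leans 0.60 rad from vertical, handle end towards the rest's -x
- stick_tip (a point): Centre of the push stick's white ball tip, 14 mm in diameter; axes as stick_grip
- rest_foot (a point): Where the centre of the ball tip is when the stick is in its rest (x 21, y 0, z 11 mm in the rest's frame); axes as the rest's
- rest_top (a point): Where stick_grip is when the stick is in its rest (x -52, y 0, z 118 mm in the rest's frame); axes as the rest's
- needle_box: Bystander: small blue flat box, 38 x 58 x 12 mm, origin under its centre
- pattern_weight_1: Bystander: green iron weight, 38 x 85 x 27 mm, origin under its centre
- bobbin_2: Bystander: small bobbin, 21 mm across, 11 mm high, origin under its centre
- bobbin_3: Bystander: small red bobbin, 21 mm across, 11 mm high, origin under its centre

How it is judged:
By the outcome, as a careful person would: the job done as asked, in the order asked, and still so for the second after the job is handed in, with the robot touching nothing.
It also fails if it takes over 64 s, if anything falls off the work surface, if the arm or the gripper's body presses on something with over 40 N, if the wrist force passes 120 N, or if a joint passes its speed limit or range.

## Working session

There is one attempt and no reset: what is moved stays moved. The work goes in short steps, Python scripts to look and compute and a tool call to move; the robot and the scene stay as the last step left them, time stands still between calls to the robot, and variables do not carry over. Pictures are saved under pics/ and viewed, at most 10 in all, crops included, and the job is handed in when it is done.

Besides the shell and the picture viewer there is one more tool, called after "Call:" as name(argument=value, ...) on one line, values as JSON. drive_tool: Moves the arm, as the interface text tells. Shifts and turns lie within -1 to 1; 1 stands for 250 mm of shift or 0.5 rad of turn. Its arguments: {"type":"object","properties":{"slide":{"type":"array","items":{"type":"array","items":{"type":"number"}}},"rotation":{"type":"array","items":{"type":"array","items":{"type":"number"}}},"gripper":{"type":"number"}},"required":["slide","rotation"]}

```bash
mkdir -p pics
cat > h.py <<'E'
import numpy as np, cv2
from workcell import bot
from scipy.spatial.transform import Rotation as R
def cam(n):
    c=bot.camera(n); c['R']=R.from_quat(c['orientation']).as_matrix(); return c
def rays(c,uv):
    uv=np.atleast_2d(uv).astype(float); K=c['camera_matrix']
    d=(uv-[K[0,2],K[1,2]])/[K[0,0],K[1,1]]; s=d.copy()
    for _ in range(20): s=d/(1+c['k1']*(s**2).sum(1,keepdims=True))
    return np.c_[s[:,0],-s[:,1],-np.ones(len(s))]@c['R'].T
def onplane(c,uv,z):
    r=rays(c,uv); o=np.array(c['xyz']); return o+r*((z-o[2])/r[:,2])[:,None]
def cloud(c):
    z=c['z_map']; v,u=np.mgrid[:400,:640]; r=rays(c,np.c_[u.ravel(),v.ravel()])
    return (np.array(c['xyz'])+r*z.reshape(-1,1)).reshape(400,640,3)
def proj(c,p):
    q=(np.atleast_2d(p)-c['xyz'])@c['R']; s=np.c_[q[:,0]/-q[:,2],-q[:,1]/-q[:,2]]
    s=s*(1+c['k1']*(s**2).sum(1,keepdims=True)); K=c['camera_matrix']
    return s*[K[0,0],K[1,1]]+[K[0,2],K[1,2]]
def save(im,n): cv2.imwrite('pics/'+n,im[...,::-1])
E
python3 - <<'E'
from h import *
o=bot.get_obs(); print({k:np.round(v,3) for k,v in o.items()})
ims=[]
for n in('side','top'):
    c=cam(n); np.savez(n+'0.npz',**c); print(n,np.round(c['xyz'],3),np.round(c['R'],2).tolist(),c['k1'],c['camera_matrix'].tolist()); save(c['image'],n+'0.png')
E
```

```text
{'clock': np.float64(0.0), 'joint_pos': array([-1.326,  0.241,  0.004,  1.335,  0.   ,  1.571]), 'joint_vel': array([ 0.002,  0.001, -0.001, -0.001,  0.001,  0.   ]), 'tau': array([ 1.0000e-03, -3.7232e+01,  2.5241e+01,  1.7000e-02,  0.0000e+00,
        0.0000e+00]), 'eef_pos': array([ 0.121, -0.484,  0.23 ]), 'tool_rot': array([ 0.993,  0.122, -0.   , -0.001]), 'ft_force': array([ 0.117, -0.284,  0.257]), 'ft_torque': array([-0.016,  0.008,  0.044]), 'grasp_force': np.float64(0.0), 'grip_width': np.float64(0.085)}
side [ 0.436 -0.803  0.721] [[0.99, 0.1, -0.08], [-0.12, 0.67, -0.74], [-0.02, 0.74, 0.67]] 0.0006780735771203896 [[411.74198287531095, 0.0, 323.01544417202507], [0.0, 411.74198287531095, 193.39982457055453], [0.0, 0.0, 1.0]]
top [ 0.372 -0.102  1.174] [[0.02, 0.99, -0.14], [-1.0, 0.02, 0.02], [0.02, 0.14, 0.99]] 0.0038386198472053963 [[470.68629779822277, 0.0, 315.09955932421303], [0.0, 470.68629779822277, 191.53868041648968], [0.0, 0.0, 1.0]]
```

View pics/side0.png

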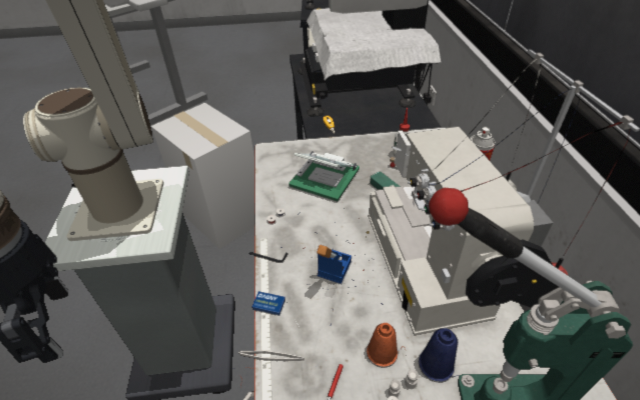

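View pics/top0.png

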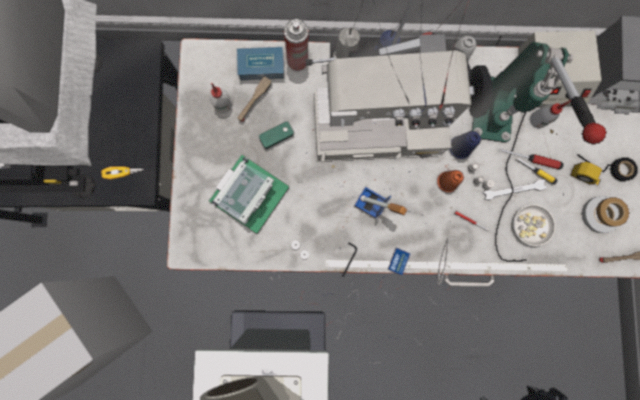

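The side view shows the jig around (325,175), the rest with the stick at (333,263). The top view shows the jig at (250,193), the rest at (372,203) with its handle towards (400,208). The machine is behind them. Next I'll measure both.

```bash
cat > m.py <<'E'
from h import *
out=[]
for n,(bx,by) in (('top',((200,145,100,100),(340,170,100,60))),('side',((280,140,90,70),(300,230,70,60)))):
    c=np.load(n+'0.npz'); c={k:c[k] for k in c.files}
    hsv=cv2.cvtColor(c['image'],cv2.COLOR_RGB2HSV); P=cloud(c)
    for nm,lo,hi,b in(('green',(60,80,40),(90,255,255),bx),('blue',(100,120,40),(125,255,255),by),('wood',(5,90,80),(20,255,255),by)):
        m=cv2.inRange(hsv,lo,hi); k=np.zeros_like(m); x,y,w,h=b; k[y:y+h,x:x+w]=1; m=m*k
        p=P[m>0]; p=p[(p[:,2]>-.01)&(p[:,2]<.2)]
        print(n,nm,len(p),np.round(p.mean(0),3),'z pct',np.round(np.percentile(p[:,2],[5,50,95]),3))
        if nm=='green':
            g=p[abs(p[:,2]-.016)<.006]; r=cv2.minAreaRect((g[:,:2]*1000).astype(np.float32)); print(r)
            hull=cv2.convexHull(np.argwhere(m>0)[:,::-1].astype(np.int32)); w3=onplane(c,hull[:,0],.016)
            print('plane',cv2.minAreaRect((w3[:,:2]*1000).astype(np.float32)))
        else:
            for z0,z1 in((0,.03),(.03,.08),(.08,.15)):
                q=p[(p[:,2]>z0)&(p[:,2]<z1)]
                if len(q)>5: print(z0,len(q),cv2.minAreaRect((q[:,:2]*1000).astype(np.float32)))
    for b in(bx,by):
        x,y,w,h=b; t=cv2.resize(c['image'][y:y+h,x:x+w],None,fx=390/w,fy=390/w,interpolation=cv2.INTER_CUBIC)[:295 if 0 else 400]
        t=cv2.copyMakeBorder(t,0,400-t.shape[0],0,10,cv2.BORDER_CONSTANT); out.append(t)
im=np.vstack([np.hstack(out[:2]),np.hstack(out[2:])]); save(cv2.resize(im,(600,600)),'crops0.png')
E
python3 m.py
```

```text
top green 925 [0.518 0.006 0.017] z pct [0.012 0.016 0.02 ]
((530.297607421875, 42.66266632080078), (142.34231567382812, 138.94515991210938), 57.21733856201172)
plane ((555.7451171875, 26.03564453125), (141.7195587158203, 199.7406005859375), 57.23118209838867)
top blue 175 [ 0.515 -0.251  0.01 ] z pct [0.001 0.006 0.023]
0 169 ((514.279052734375, -257.3926086425781), (56.45975112915039, 50.73133087158203), 59.80112838745117)
top wood 138 [ 0.501 -0.323  0.108] z pct [0.004 0.125 0.139]
0 21 ((573.1270141601562, -432.0948181152344), (5.938426494598389, 26.589027404785156), 88.2182388305664)
0.08 117 ((488.29437255859375, -303.414306640625), (35.3507080078125, 15.588492393493652), 62.00822830200195)
side green 980 [0.524 0.011 0.017] z pct [0.013 0.017 0.019]
((529.127685546875, 39.43462371826172), (141.88015747070312, 142.5994110107422), 57.55514907836914)
plane ((527.7987060546875, 37.468231201171875), (144.98353576660156, 141.5343475341797), 57.41620635986328)
side blue 669 [ 0.509 -0.279  0.035] z pct [0.006 0.03  0.071]
0 338 ((514.7659301757812, -260.54998779296875), (64.73075103759766, 53.66168212890625), 58.87211227416992)
0.03 314 ((501.56085205078125, -285.3125), (6.157336711883545, 50.66109848022461), 58.357635498046875)
0.08 17 ((515.978515625, -292.9571838378906), (4.095665454864502, 12.242368698120117), 72.40213012695312)
side wood 111 [ 0.485 -0.315  0.134] z pct [0.119 0.136 0.141]
0.08 111 ((485.9801940917969, -310.7554626464844), (26.757099151611328, 17.273752212524414), 56.05876922607422)
```

View pics/crops0.png

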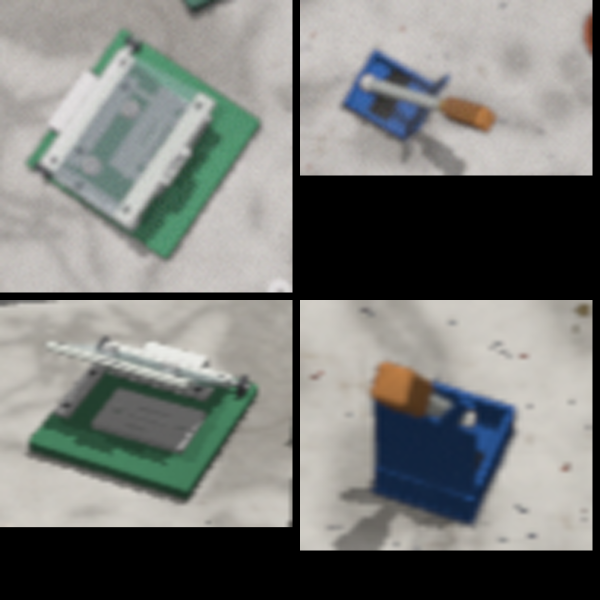

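The crops show four things:
- The jig has its hinge at upper left, and the leaf is half raised.
- The plate lies grey under the leaf, at about (325,180) in the side view.
- The rest is at (333,263), with the handle leaning right.
- Both fixtures are turned about 57–58°.

Now I'll move above the handle.

```bash
cat >> h.py <<'E'
JY,RY=np.radians(57.4),np.radians(58.5)
JO,RO=np.array([.5255,.0345,0]),np.array([.515,-.261,0])
Rz=lambda a:R.from_euler('z',a).as_matrix()
def tool(yaw,t=0): return Rz(yaw)@R.from_euler('y',-t).as_matrix()@np.diag([1,-1,-1])
def plan(*tg):
    o=bot.get_obs(); p0=np.array(o['eef_pos']); R0=R.from_quat(o['tool_rot']).as_matrix()
    print('t',o['clock'],'p',np.round(p0,4),'F',np.round(o['ft_force'],1),'w',round(float(o['grip_width']),4))
    for p,Rt in tg: print(np.round(R0.T@(p-p0)/.25,3), np.round(R.from_matrix(R0.T@Rt).as_rotvec()/.5,3))
E
python3 - <<'E'
from h import *
g=RO+Rz(RY)@[-.052,0,.118]; print(g)
m=np.array([.32,-.39,.24]); plan((m,tool(np.radians(36))),(g+[0,0,.10],tool(RY)))
E
```

```text
[ 0.48783007 -0.30533729  0.118     ]
t 0.1 p [ 0.1211 -0.4846  0.2305] F [-0.4  0.2 -0.1] w 0.0855
[ 0.864 -0.174 -0.038] [-0.004 -0.001 -0.767]
[ 1.597 -0.34   0.051] [-4.000e-03 -1.000e-03 -1.552e+00]
```

Call:
drive_tool(slide=[[0.2,-0.04,0],[0.4,-0.08,0],[0.6,-0.12,0],[0.8,-0.17,0],[1,-0.21,0],[1,-0.21,0],[1,-0.21,0],[1,-0.21,0]], rotation=[[0,0,-0.18],[0,0,-0.36],[0,0,-0.55],[0,0,-0.75],[0,0,-0.95],[0,0,-0.97],[0,0,-0.97],[0,0,-0.97]], gripper=1)

```text
clock: 1.1
eef_pos: [0.3499, -0.374, 0.2311]
tool_rot: [0.935, 0.356, -0.0, -0.0]
ft_force: [0.1, 0.5, 0.4]
grip_width: 0.0854
grasp_force: 0.0
```

Run:
```python
from h import *
g=RO+Rz(RY)@[-.052,0,.118]
plan((g+[0,0,.07],tool(RY)),(g+[0,0,-.021],tool(RY)))
c=cam('side'); np.savez('side1.npz',**c)
# handle & rest from side
hsv=cv2.cvtColor(c['image'],cv2.COLOR_RGB2HSV); P=cloud(c)
m=cv2.inRange(hsv,(5,90,80),(20,255,255)); m[:,:300]=0;m[:,360:]=0;m[:230]=0;m[290:]=0
q=P[(m>0)];q=q[(q[:,2]>.08)&(q[:,2]<.16)]
loc=(q-RO)@Rz(RY)*1000
print('handle in rest frame: med',np.round(np.median(loc,0),1),'min',np.round(np.percentile(loc,3,0),1),'max',np.round(np.percentile(loc,97,0),1))
# plate/steel: points near z .021 inside base under leaf
J=(P-JO)@Rz(JY)*1000
ok=(J[...,2]>17.5)&(J[...,2]<25)&(abs(J[...,0])<70)&(abs(J[...,1])<66)&(hsv[...,1]<60)
b=J[ok]; print(len(b)); im=np.zeros((400,640),np.uint8); im[ok]=255
n,l,s,ce=cv2.connectedComponentsWithStats(im)
for i in range(1,n):
    if s[i,4]>30:
        print(s[i],np.round(J[l==i].mean(0),1),cv2.minAreaRect(J[l==i][:,:2].astype(np.float32)))
x,y,w,h=280,140,90,70
a=cv2.resize(c['image'][y:y+h,x:x+w],None,fx=6,fy=6,interpolation=cv2.INTER_CUBIC); 
save(a,'jig1.png')
```

```text
t 1.1 p [ 0.3499 -0.374   0.2311] F [0.1 0.5 0.4] w 0.0854
[0.595 0.162 0.172] [-0.001  0.    -0.587]
[0.595 0.162 0.536] [-0.001  0.    -0.587]
handle in rest frame: med [-62.7  -4.6 135.4] min [-70.2  -9.6 112.2] max [-46.2   7.  141.9]
563
[298 159  48  17 157] [25.9 30.2 21.3] ((14.986064910888672, 12.340911865234375), (72.75184631347656, 110.02690887451172), 4.538841724395752)
[309 167  35  20 402] [-3.  -8.2 21.7] ((0.5440521240234375, -6.7357177734375), (57.38279724121094, 83.29459381103516), 0.9065394997596741)
```

View pics/jig1.png

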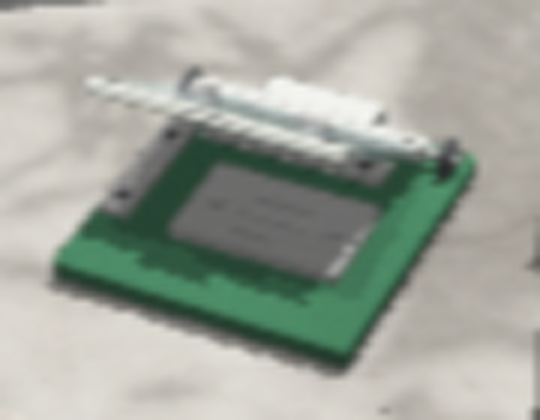

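The close-up shows the leaf raised at the back. The plate's corners are at crop pixels (170,235), (215,165), (385,210) and (335,280), clear of both fences. It needs about +12 mm in x and +21 mm in y. The handle is where I expected, so I'm moving over it.

Call:
drive_tool(slide=[[0.12,0.03,0.03],[0.24,0.065,0.07],[0.36,0.1,0.1],[0.48,0.13,0.14],[0.595,0.16,0.17],[0.595,0.16,0.29],[0.595,0.16,0.42],[0.595,0.16,0.536]], rotation=[[0,0,-0.12],[0,0,-0.24],[0,0,-0.36],[0,0,-0.48],[0,0,-0.587],[0,0,-0.587],[0,0,-0.587],[0,0,-0.587]])

```text
clock: 2.15
eef_pos: [0.4876, -0.3051, 0.0963]
tool_rot: [0.872, 0.489, -0.0, -0.0]
ft_force: [-0.2, -0.8, -0.3]
grip_width: 0.0857
grasp_force: 0.0
```

Call:
drive_tool(slide=[[0,0,0],[0,0,0],[0,0,0],[0,0,0],[0,0,0],[0,0,0],[0,0,0],[0,0,0]], rotation=[[0,0,0],[0,0,0],[0,0,0],[0,0,0],[0,0,0],[0,0,0],[0,0,0],[0,0,0]], gripper=0)

```text
clock: 3.15
eef_pos: [0.4895, -0.3052, 0.0986]
tool_rot: [0.872, 0.489, 0.001, 0.002]
ft_force: [-0.3, -1.9, 5.4]
grip_width: 0.0174
grasp_force: 59.1
```

Run:
```python
from h import *
g=RO+Rz(RY)@[-.052,0,.118]
plan((g+[0,0,-.021],tool(RY)),(g+[0,0,.08],tool(RY)))
c=cam('side'); np.savez('side1.npz',**c)
s=np.array([[170,235],[215,165],[385,210],[335,280]])/6+[280-.4,140-.4]
J=(onplane(c,s,.021)-JO)@Rz(JY)*1000; print(np.round(J[:,:2],1))
x,y,w,h=290,210,70,70
save(cv2.resize(c['image'][y:y+h,x:x+w],None,fx=6,fy=6,interpolation=cv2.INTER_CUBIC),'grasp.png')
```

```text
t 3.15 p [ 0.4895 -0.3052  0.0986] F [-0.3 -1.9  5.4] w 0.0174
[-0.004 -0.005  0.006] [0.007 0.001 0.004]
[-0.004 -0.004 -0.398] [0.007 0.001 0.004]
[[-29.8  30.5]
 [ 22.4  34.3]
 [ 24.9 -48.6]
 [-27.1 -47.8]]
```

View pics/grasp.png

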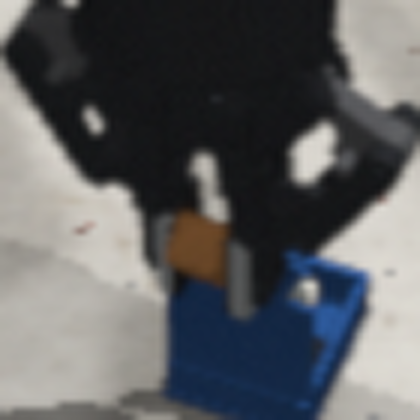

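The handle is gripped squarely between the pads at crop (205,245), with an opening of 17 mm. Next I'll lift it straight out.

```bash
cat >> h.py <<'E'
import json,os
TT=np.array(json.load(open('tt.json'))) if os.path.exists('tt.json') else None
def tp(x,y,z,t=.35,yaw=JY):   # tool pose for ball at jig (x,y,z) mm, stick lean .6+t
    Rt=tool(yaw,t); return JO+Rz(JY)@(np.array([x,y,z])/1000)-Rt@TT, Rt
def tipnow():
    o=bot.get_obs(); p=np.array(o['eef_pos'])+R.from_quat(o['tool_rot']).as_matrix()@TT
    print('tip jig',np.round((p-JO)@Rz(JY)*1000,1)); return p
E
python3 - <<'E'
from h import *
import h
o=bot.get_obs(); h.TT=R.from_quat(o['tool_rot']).as_matrix().T@(RO+Rz(RY)@[.021,0,.011]-o['eef_pos'])
json.dump(h.TT.tolist(),open('tt.json','w')); print(h.TT)
plan((np.array(o['eef_pos'])+[0,0,.1],tool(RY)),tp(-45,-62,70))
E
```

```text
[ 0.07201258 -0.00151855  0.08759241]
t 3.2 p [ 0.4895 -0.3052  0.0986] F [ 0.1 -2.2  5.7] w 0.0174
[-0.     0.001 -0.4  ] [0.007 0.001 0.004]
[ 0.659 -0.342 -0.117] [-0.001  0.701  0.043]
```

Call:
drive_tool(slide=[[0,0,-0.05],[0,0,-0.12],[0,0,-0.2],[0,0,-0.28],[0,0,-0.36],[0,0,-0.42],[0,0,-0.42],[0,0,-0.42]], rotation=[[0,0,0],[0,0,0],[0,0,0],[0,0,0],[0,0,0],[0,0,0],[0,0,0],[0,0,0]])

```text
clock: 4.2
eef_pos: [0.4881, -0.3038, 0.2015]
tool_rot: [0.872, 0.49, -0.0, -0.001]
ft_force: [0.3, 0.2, -1.0]
grip_width: 0.0178
grasp_force: 58.5
```

Call:
drive_tool(slide=[[0.09,-0.05,0.0],[0.19,-0.1,0.0],[0.28,-0.15,0.04],[0.38,-0.2,0.1],[0.47,-0.25,0.17],[0.57,-0.3,0.24],[0.66,-0.345,0.3],[0.66,-0.345,0.3]], rotation=[[0,0.1,0.01],[0,0.2,0.01],[0,0.3,0.02],[0,0.4,0.03],[0,0.5,0.03],[0,0.6,0.04],[0,0.7,0.04],[0,0.7,0.04]])

```text
clock: 5.2
eef_pos: [0.4982, -0.1169, 0.1248]
tool_rot: [0.864, 0.474, 0.15, -0.088]
ft_force: [0.0, 0.1, -0.3]
grip_width: 0.0169
grasp_force: 58.5
```

Run:
```python
from h import *
p=tipnow(); ims=[]
plan(tp(-45,-62,70),tp(-5,-62,26),tp(-5,-30,25))
for n,(w,h) in(('side',(100,80)),('top',(100,80))):
    c=cam(n); np.savez(n+'2.npz',**c); u=proj(c,p)[0]; print(n,u)
    b=c['image'].copy(); x,y=[int(v) for v in u-[60,50]]
    t=cv2.resize(b[y:y+80,x:x+100],None,fx=4,fy=4,interpolation=cv2.INTER_CUBIC)
    cv2.drawMarker(t,tuple(int(v) for v in (u-[x,y]+.5)*4),(255,0,0),0,8,1); print(x,y); ims.append(t)
save(np.hstack(ims),'tip2.png')
```

```text
tip jig [-44.7 -56.2  67.1]
t 5.2 p [ 0.4982 -0.1169  0.1248] F [ 0.   0.1 -0.3] w 0.0169
[ 0.002  0.02  -0.011] [-0.02   0.003 -0.001]
[0.093 0.022 0.209] [-0.02   0.003 -0.001]
[ 0.091 -0.106  0.214] [-0.02   0.003 -0.001]
side [335.60085023 177.42937863]
275 127
top [278.66898011 183.32827164]
218 133
```

View pics/tip2.png

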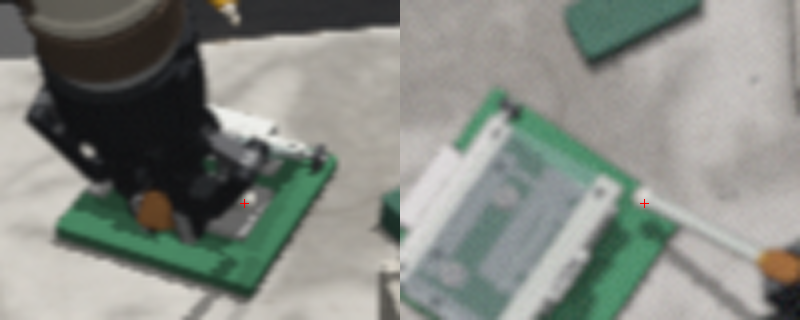

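The top view shows the ball near crop (644,195), about 2 source pixels from the predicted mark. The side view shows a white dot at (248,198). I'll triangulate before going in.

```bash
cat >> h.py <<'E'
def tri(cs,uvs):
    A=np.zeros((3,3));b=np.zeros(3)
    for c,u in zip(cs,uvs):
        r=rays(c,u)[0]; r/=np.linalg.norm(r); M=np.eye(3)-np.outer(r,r); A+=M; b+=M@c['xyz']
    p=np.linalg.solve(A,b); return p,[np.round(proj(c,p)[0]-u,1) for c,u in zip(cs,uvs)]
E
python3 - <<'E'
from h import *
cs=[]
for n in('side','top'):
    c=np.load(n+'2.npz'); cs.append({k:c[k] for k in c.files})
p,e=tri(cs,[(336.6,176.1),(278.6,181.4)]); print(np.round((p-JO)@Rz(JY)*1000,1),e)
# refine centroids of bright blob
for c,(u,v) in zip(cs,[(336.6,176.1),(278.6,181.4)]):
    u,v=int(u),int(v); g=c['image'].astype(int).min(2)[v-5:v+7,u-7:u+8]; print(g)
    print(np.round(c['z_map'][v-3:v+4,u-3:u+4],3))
E
```

```text
[-43.  -58.9  71.2] [array([ 0.3, -0.1]), array([-0. ,  0.3])]
[[ 56  65  52  30  25  31  42  46  38  34  35  40  43  45  45]
 [ 41  44  35  21  19  22  24  27  32  41  44  40  38  38  38]
 [ 28  24  20  18  17  19  20  26  43  68  74  61  54  46  40]
 [ 22  18  16  18  18  18  25  56  88 101  99  99  93  75  53]
 [ 18  18  20  18  20  24  58 121 161 146 109 102 100  91  69]
 [ 18  17  17  19  24  49 104 162 190 163 113 103 100  87  68]
 [ 18  16  19  23  39  81 116 137 154 142 108 105 106  90  68]
 [ 18  18  23  38  62  83  93 103 116 112 107 117 105  76  63]
 [ 19  24  43  70  85  89  91  96  99 103 124 119  80  63  63]
 [ 26  47  78  96  99  99  98 100 110 113 111  95  68  63  62]
 [ 56  80  96  99 100 100 100 106 136 143 109  75  63  62  64]
 [ 96  99 100 101 101 101 101 113 132 123  83  64  62  62  66]]
[[0.814 0.813 0.808 0.808 0.808 0.804 1.098]
 [0.817 0.817 0.813 0.811 0.813 1.096 0.   ]
 [0.821 0.82  0.821 0.817 1.013 1.014 1.095]
 [0.826 0.824 0.824 1.004 1.008 1.01  1.09 ]
 [0.829 0.828 0.992 0.999 1.007 1.01  1.015]
 [0.833 0.989 0.994 1.    1.01  1.011 1.081]
 [0.982 0.
[... 408 characters left out ...]
 161]
 [162 125  91  73  96 143 176 201 202 196 186 178 168 167 165]
 [146 103  73  72  82 125 162 181 184 186 189 192 185 180 172]
 [144 102  77  75  74 102 126 144 153 163 173 183 193 194 187]
 [141 108  76  74  74  84  90 101 104 117 137 156 171 184 194]
 [112  84  71  72  75  74  75  81  81  86  96 116 140 159 177]
 [ 80  68  65  78  76  77  80  71  74  70  73  83 101 117 141]]
[[1.172 1.176 1.17  1.189 1.189 1.191 1.189]
 [1.169 1.168 1.174 1.173 1.115 1.117 1.19 ]
 [1.169 1.174 1.173 1.118 1.115 1.111 1.111]
 [1.167 1.171 1.114 1.111 1.109 1.113 1.111]
 [1.171 1.167 1.114 1.11  1.115 1.111 1.11 ]
 [1.171 1.172 1.119 1.111 1.113 1.112 1.103]
 [1.172 1.172 1.174 1.115 1.112 1.111 1.105]]
```

```bash
python3 - <<'E'
from h import *
o=bot.get_obs(); p=JO+Rz(JY)@[-.0437,-.0578,.0692]
T=R.from_quat(o['tool_rot']).as_matrix().T@(p-o['eef_pos']); print(T); json.dump(T.tolist(),open('tt.json','w'))
E
python3 - <<'E'
from h import *
tipnow(); plan(tp(-45,-62,70),tp(-10,-63,50),tp(-5,-63,28),tp(-5,-63,22))
E
```

```text
[ 0.07307239 -0.00352949  0.08828451]
tip jig [-43.7 -57.8  69.2]
t 5.3 p [ 0.5007 -0.1188  0.1272] F [ 0.1  0.1 -0.9] w 0.0173
[-0.004  0.015 -0.005] [-0.008  0.002  0.001]
[0.1   0.02  0.118] [-0.008  0.002  0.001]
[0.089 0.02  0.208] [-0.008  0.002  0.001]
[0.081 0.02  0.231] [-0.008  0.002  0.001]
```

Call:
drive_tool(slide=[[0.03,0.01,0.03],[0.06,0.02,0.07],[0.1,0.02,0.118],[0.095,0.02,0.16],[0.09,0.02,0.2],[0.085,0.02,0.22],[0.081,0.02,0.231],[0.081,0.02,0.231]], rotation=[[0,0,0],[0,0,0],[0,0,0],[0,0,0],[0,0,0],[0,0,0],[0,0,0],[0,0,0]])

```text
clock: 6.3
eef_pos: [0.5259, -0.0882, 0.0803]
tool_rot: [0.863, 0.473, 0.152, -0.085]
ft_force: [-0.3, 0.9, 0.6]
grip_width: 0.0172
grasp_force: 58.9
```

Run:
```python
from h import *
bot.camera('side')
p=tipnow(); ims=[]
plan(tp(-5,-63,23),tp(-5,-30,23),tp(-5,-63,20))
for n in('side','top'):
    c=cam(n); np.savez(n+'3.npz',**c); u=proj(c,p)[0]
    x,y=[int(v) for v in u-[60,50]]; print(n,x,y)
    t=cv2.resize(c['image'][y:y+80,x:x+100],None,fx=4,fy=4,interpolation=cv2.INTER_CUBIC)
    cv2.drawMarker(t,tuple(int(v) for v in (u-[x,y]+.5)*4),(255,0,0),0,8,1); ims.append(t)
save(np.hstack(ims),'tip3.png')
```

```text
tip jig [ -4.3 -62.7  22.6]
t 6.35 p [ 0.526  -0.0883  0.0804] F [ 0.1  1.2 -0.1] w 0.0172
[-0.002 -0.    -0.003] [-0.007 -0.002  0.001]
[-0.002 -0.132 -0.002] [-0.007 -0.002  0.001]
[-0.006 -0.     0.009] [-0.007 -0.002  0.001]
side 284 132
top 207 125
```

View pics/tip3.png

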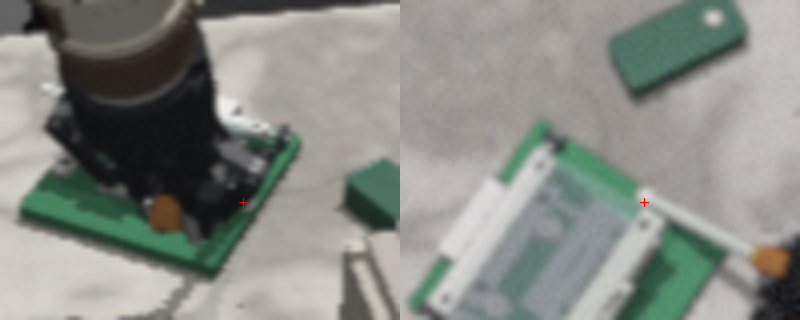

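The ball is down on the base to the right of the plate, at top crop (644,196). Its shaft clears the leaf and there is no contact force. I'll push to +y slowly.

Call:
drive_tool(slide=[[0,-0.02,0],[0,-0.04,0],[0,-0.055,0],[0,-0.07,0],[0,-0.085,0],[0,-0.1,0],[0,-0.116,0],[0,-0.116,0]], rotation=[[0,0,0],[0,0,0],[0,0,0],[0,0,0],[0,0,0],[0,0,0],[0,0,0],[0,0,0]])

```text
clock: 7.45
eef_pos: [0.5006, -0.0723, 0.0801]
tool_rot: [0.863, 0.473, 0.152, -0.086]
ft_force: [-0.5, -1.3, 3.1]
grip_width: 0.0175
grasp_force: 59.0
```

```bash
cat > look.py <<'E'
from h import *
import sys
bot.camera('side'); o=bot.get_obs(); f=np.array(o['ft_force'])@Rz(JY); tipnow(); print('t',o['clock'],'F jig',np.round(f,1))
if len(sys.argv)>1:
    c=cam('side'); np.savez('sideL.npz',**c); d=cam('top'); np.savez('topL.npz',**d)
    t=[cv2.resize(k['image'][y:y+75,x:x+100],(400,300),interpolation=cv2.INTER_CUBIC) for k,x,y in((c,275,140),(d,205,150))]
    save(np.hstack(t),sys.argv[1])
E
python3 look.py push1.png
```

```text
tip jig [ -4.5 -32.5  22.2]
t 7.5 F jig [-0.5  1.3  3.2]
```

View pics/push1.png

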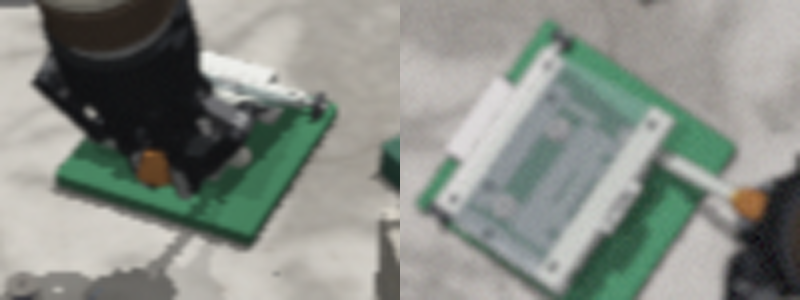

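The side view is blocked by the gripper. The top view shows the stick touching just past the bar at crop (670,158). I'll check the plate's edges numerically through the clear leaf, before and after the push.

```bash
cat > prof.py <<'E'
from h import *
import sys
def rect(c,z=.021):
    X,Y=np.meshgrid(np.arange(-60,60),np.arange(-70,70),indexing='ij')
    W=JO+np.c_[X.ravel()/1e3,Y.ravel()/1e3,np.full(X.size,z)]@Rz(JY).T
    uv=proj(c,W).astype(np.float32).reshape(120,140,2)
    im=cv2.remap(c['image'],uv[...,0].copy(),uv[...,1].copy(),cv2.INTER_LINEAR)
    return im[...,1].astype(float)-im[...,0]   # greenness
for f in sys.argv[1:]:
    c=np.load(f); c={k:c[k] for k in c.files}; g=rect(c)
    print(f,'along y (-70 step 4):',np.round(g[55:75].mean(0).reshape(-1,4).mean(1)).astype(int))
    print('along x (-60 step 4), y 0..30:',np.round(g[:,70:100].mean(1).reshape(-1,4).mean(1)).astype(int))
E
python3 prof.py top0.npz topL.npz side1.npz side0.npz
```

```text
top0.npz along y (-70 step 4): [41 61 50 40 36 22  9  7  9  8  7  7  8  9  9  9  9  9  8  8  7  8  9  8
  8 12 20 23 24 23 20 10  7  5  9]
along x (-60 step 4), y 0..30: [62 64 57 45 41 38 33 19  4  1  1  3  3  5  9  8  8  8  7  7 10 19 25 26
 24 15  8  7  6  3]
topL.npz along y (-70 step 4): [39 59 50 39 37 34 26 18 16 14  9  7  9 10  8  7  8  9  9 10  9  9  9  8
  8  7  8  8  8  9 13 10  6  5  9]
along x (-60 step 4), y 0..30: [60 62 55 44 39 36 32 20  5  1  1  3  3  4 10  8  9 10  8  7  8 16 24 25
 23 14  7  6  6  4]
side1.npz along y (-70 step 4): [56 53 28  1 -9 -9 -6 -5 -4 -3 -3 -3 -3 -3 -3 -3 -3 -3 -3 -3 -3 -3 -3 -3
 -3 -3 -3 -3 -3 -3 -4 -5 -5 -6 -5]
along x (-60 step 4), y 0..30: [-7 -7 -7 -7 -8 -8 -6 -4 -3 -3 -3 -3 -3 -3 -3 -3 -3 -3 -3 -3 -3 -3 -3 -3
 -3 -3 -3 -3 -3 -3]
side0.npz along y (-70 step 4): [54 58 56 51 47 21  1  0  0  0  0  0  0  0  0  0  0  0 -1  0  0  0  1  0
  0  4 18 27 28 28 20  5  0 -1 -1]
along x (-60 step 4), y 0..30: [59 54 43 39 36 33 28 14  2  0  0 -1 -1  0  0  0  0  0  0  0  2 12 24 26
 16  3  1  3  3  4]
```

The plate moved along y and its left gap is almost closed. I'll press on a little.

Call:
drive_tool(slide=[[0,-0.004,-0.003],[0,-0.008,-0.003],[0,-0.012,-0.003],[0,-0.016,-0.003],[0,-0.02,-0.003],[0,-0.02,-0.003],[0,-0.02,-0.003],[0,-0.02,-0.003]], rotation=[[0,0,0],[0,0,0],[0,0,0],[0,0,0],[0,0,0],[0,0,0],[0,0,0],[0,0,0]])

```text
clock: 8.6
eef_pos: [0.4972, -0.0705, 0.0809]
tool_rot: [0.863, 0.473, 0.152, -0.085]
ft_force: [2.0, -1.7, -1.6]
grip_width: 0.0171
grasp_force: 58.1
```

```bash
cat >> look.py <<'E'
else:
    np.savez('topL.npz',**cam('top'))
E
python3 look.py; python3 prof.py topL.npz; python3 -c "
from h import *
plan(tp(-5,-40,23),tp(-10,-62,24),tp(-60,-62,40),tp(-60,10,40),tp(-50,10,22.5))"
```

```text
tip jig [ -4.7 -28.8  23. ]
t 8.65 F jig [ 0.  -2.7 -1.2]
topL.npz along y (-70 step 4): [39 59 49 39 37 35 27 21 18 16 13  9  7  8  8  8  7  8  9  9 10  9 10 10
  9  8  7  9  9  7  7  7  6  5  9]
along x (-60 step 4), y 0..30: [60 62 55 45 39 36 33 19  5  0  1  2  3  4 10  9  9 11  8  7  9 16 24 25
 23 14  7  6  6  3]
t 8.7 p [ 0.4972 -0.0704  0.0809] F [ 3.3 -1.7 -0.5] w 0.0174
[-0.001  0.043 -0.   ] [-0.007  0.     0.001]
[-0.019  0.131 -0.011] [-0.007  0.     0.001]
[-0.185  0.131 -0.14 ] [-0.007  0.     0.001]
[-0.184 -0.157 -0.139] [-0.007  0.     0.001]
[-0.171 -0.157 -0.06 ] [-0.007  0.     0.001]
```

```bash
python3 - <<'E'
from h import *
o=bot.get_obs(); Q=R.from_quat(o['tool_rot']).as_matrix()
T=TT+Q.T@(Rz(JY)@[0,-.004,0]); json.dump(T.tolist(),open('tt.json','w'))
E
python3 -c "
from h import *
tipnow();plan(tp(-5,-55,24),tp(-54,-52,25),tp(-54,13,25),tp(-46,13,23.5),tp(-20,13,23.5))"
```

```text
tip jig [ -4.7 -32.8  23. ]
t 8.7 p [ 0.4972 -0.0704  0.0809] F [ 3.3 -1.7 -0.5] w 0.0174
[ 0.     0.087 -0.004] [-0.007  0.     0.001]
[-0.183  0.075 -0.075] [-0.007  0.     0.001]
[-0.182 -0.185 -0.074] [-0.007  0.     0.001]
[-0.154 -0.185 -0.058] [-0.007  0.     0.001]
[-0.057 -0.185 -0.022] [-0.007  0.     0.001]
```

Call:
drive_tool(slide=[[0,0.045,-0.004],[0,0.087,-0.004],[-0.09,0.08,-0.04],[-0.183,0.06,-0.075],[-0.183,-0.05,-0.075],[-0.182,-0.185,-0.074],[-0.16,-0.185,-0.06],[-0.16,-0.185,-0.06]], rotation=[[0,0,0],[0,0,0],[0,0,0],[0,0,0],[0,0,0],[0,0,0],[0,0,0],[0,0,0]])

```text
clock: 9.7
eef_pos: [0.436, -0.0816, 0.0815]
tool_rot: [0.863, 0.474, 0.152, -0.085]
ft_force: [1.3, -0.0, -0.7]
grip_width: 0.017
grasp_force: 58.6
```

```bash
python3 look.py; python3 prof.py topL.npz; python3 -c "
from h import *
plan(tp(-45,12,23.3),tp(-25,12,23.3),tp(-17,12,23.3))"
```

```text
tip jig [-47.2  12.3  23.8]
t 9.75 F jig [ 0.9 -0.4 -1.6]
topL.npz along y (-70 step 4): [40 60 49 39 38 35 27 24 23 23 18 10  7  9  9  8  7  8 10 10 10 10 10  9
  7  7  7  8  9  8  8  8  7  6  9]
along x (-60 step 4), y 0..30: [36 37 31 23 23 30 32 20  5  1  1  2  3  5 10  9  9 10  9  7  9 17 24 25
 23 15  8  7  7  3]
t 9.8 p [ 0.4362 -0.0819  0.0815] F [-0.1 -0.  -1. ] w 0.0175
[0.008 0.    0.005] [-0.006 -0.     0.003]
[0.083 0.    0.032] [-0.006 -0.     0.003]
[0.113 0.    0.043] [-0.006 -0.     0.003]
```

Call:
drive_tool(slide=[[0.02,0,0.008],[0.04,0,0.015],[0.055,0,0.021],[0.07,0,0.027],[0.085,0,0.033],[0.1,0,0.038],[0.113,0,0.043],[0.113,0,0.043]], rotation=[[0,0,0],[0,0,0],[0,0,0],[0,0,0],[0,0,0],[0,0,0],[0,0,0],[0,0,0]])

```text
clock: 10.8
eef_pos: [0.4513, -0.0556, 0.081]
tool_rot: [0.863, 0.474, 0.152, -0.085]
ft_force: [0.3, -0.5, -0.7]
grip_width: 0.0169
grasp_force: 58.6
```

```bash
python3 look.py; python3 prof.py topL.npz; python3 -c "
from h import *
plan(tp(-17,12,23.3),tp(-14,12,23.3))"
```

```text
tip jig [-17.1  14.   23.1]
t 10.85 F jig [-0.8 -0.2 -0.9]
topL.npz along y (-70 step 4): [40 59 50 39 37 34 27 24 23 23 18 10  7  8  8  7  8  8  8  9  9 10 11 10
  9  7  7  8  8  7  7  6  7  5  9]
along x (-60 step 4), y 0..30: [32 34 31 26 24 22 20 14  7  2  1  2  3  3  8 11  9 10 11  8 10 12  8  6
  8 10  7  7  6  3]
t 10.9 p [ 0.4511 -0.0557  0.0809] F [ 0.2  0.  -1.3] w 0.0172
[ 0.001  0.007 -0.001] [-0.009 -0.001  0.001]
[0.012 0.007 0.003] [-0.009 -0.001  0.001]
```

Call:
drive_tool(slide=[[0.005,0.002,0.001],[0.01,0.004,0.002],[0.015,0.004,0.005],[0.02,0.004,0.007],[0.02,0.004,0.007],[0.02,0.004,0.007],[0.02,0.004,0.007],[0.02,0.004,0.007]], rotation=[[0,0,0],[0,0,0],[0,0,0],[0,0,0],[0,0,0],[0,0,0],[0,0,0],[0,0,0]])

```text
clock: 11.9
eef_pos: [0.4539, -0.0531, 0.081]
tool_rot: [0.864, 0.473, 0.15, -0.085]
ft_force: [-5.6, -5.7, 5.0]
grip_width: 0.0172
grasp_force: 60.0
```

```bash
python3 look.py; python3 prof.py topL.npz
```

```text
tip jig [-13.6  12.9  22.8]
t 11.95 F jig [-8.5  1.5  5. ]
topL.npz along y (-70 step 4): [40 59 49 39 37 34 27 23 23 23 17  9  7  7  8  7  7  7  7  8  9  9 10  9
  8  7  7  7  7  7  8  9  6  5  9]
along x (-60 step 4), y 0..30: [31 32 30 26 24 22 21 15  7  2  1  2  2  3  6 10  9  9 11 10  8 11 10  7
  7  7  7  7  6  3]
```

It is seated against the rear fence, with 8 N reaction. I'll go round for a second press on the right edge nearer the plate's middle.

```bash
python3 - <<'E'
from h import *
o=bot.get_obs(); Q=R.from_quat(o['tool_rot']).as_matrix()
T=TT+Q.T@(Rz(JY)@[-.004,0,0]); json.dump(T.tolist(),open('tt.json','w'))
E
python3 -c "
from h import *
tipnow();plan(tp(-35,13,24),tp(-35,-52,24),tp(6,-52,24),tp(6,-38,24),tp(6,-32,23.5))"
```

```text
tip jig [-17.6  12.9  22.9]
t 12.0 p [ 0.4539 -0.0531  0.081 ] F [-5.9 -6.   5.2] w 0.0166
[-0.065 -0.002 -0.027] [-0.007  0.006 -0.001]
[-0.065  0.258 -0.028] [-0.007  0.006 -0.001]
[0.09  0.259 0.028] [-0.007  0.006 -0.001]
[0.09  0.203 0.028] [-0.007  0.006 -0.001]
[0.089 0.179 0.03 ] [-0.007  0.006 -0.001]
```

Call:
drive_tool(slide=[[-0.065,0,-0.03],[-0.065,0.09,-0.03],[-0.065,0.19,-0.03],[-0.065,0.26,-0.03],[0.01,0.26,-0.003],[0.085,0.26,0.022],[0.085,0.21,0.022],[0.085,0.21,0.022]], rotation=[[0,0,0],[0,0,0],[0,0,0],[0,0,0],[0,0,0],[0,0,0],[0,0,0],[0,0,0]])

```text
clock: 13.0
eef_pos: [0.5092, -0.0611, 0.0825]
tool_rot: [0.863, 0.474, 0.151, -0.086]
ft_force: [0.7, 1.2, -1.9]
grip_width: 0.0174
grasp_force: 58.7
```

```bash
python3 look.py; python3 -c "
from h import *
tipnow();plan(tp(6,-38,23.5),tp(6,-33,23.5),tp(6,-30,23.5))"
```

```text
tip jig [  5.5 -38.7  24.9]
t 13.05 F jig [-0.2  0.8 -0.3]
tip jig [  5.5 -39.4  25.1]
t 13.1 p [ 0.5104 -0.062   0.0829] F [-0.  -0.1 -1.3] w 0.0172
[-0.    -0.007  0.007] [-0.008  0.     0.   ]
[-0.    -0.027  0.007] [-0.008  0.     0.   ]
[-0.    -0.039  0.007] [-0.008  0.     0.   ]
```

Call:
drive_tool(slide=[[0,-0.007,0.006],[0,-0.014,0.006],[0,-0.021,0.006],[0,-0.028,0.006],[0,-0.034,0.006],[0,-0.038,0.006],[0,-0.038,0.006],[0,-0.038,0.006]], rotation=[[0,0,0],[0,0,0],[0,0,0],[0,0,0],[0,0,0],[0,0,0],[0,0,0],[0,0,0]])

```text
clock: 14.1
eef_pos: [0.504, -0.0567, 0.082]
tool_rot: [0.863, 0.473, 0.152, -0.084]
ft_force: [2.5, -2.5, -0.5]
grip_width: 0.0172
grasp_force: 58.6
```

```bash
python3 look.py;python3 prof.py topL.npz; python3 -c "
from h import *
plan(tp(6,-52,24.5),tp(-38,-52,25),tp(-38,13,25),tp(-24,13,24))"
```

```text
tip jig [  6.5 -31.2  24.1]
t 14.15 F jig [-0.9 -3.3  0.2]
topL.npz along y (-70 step 4): [39 59 49 38 37 34 27 19 11  8  8  7  7  7  7  7  7  8  8  8  9  9  9  9
  8  7  7  7  7  7  7  6  6  6  9]
along x (-60 step 4), y 0..30: [60 62 55 44 39 37 33 20  8  2  1  2  3  3  6  9  9  8 11  9  8 12 10  7
  7  7  6  7  7  3]
t 14.2 p [ 0.5039 -0.0567  0.0819] F [ 3.4 -2.4  0.1] w 0.0174
[-0.001  0.082 -0.002] [-0.004 -0.     0.002]
[-0.166  0.082 -0.065] [-0.004 -0.     0.002]
[-0.166 -0.178 -0.064] [-0.004 -0.     0.002]
[-0.115 -0.178 -0.041] [-0.004 -0.     0.002]
```

Left is flush, with about 3 N reaction. One more light press from the front.

Call:
drive_tool(slide=[[0,0.05,-0.004],[-0.05,0.085,-0.02],[-0.166,0.082,-0.065],[-0.166,0,-0.065],[-0.166,-0.09,-0.064],[-0.166,-0.178,-0.064],[-0.12,-0.178,-0.043],[-0.12,-0.178,-0.043]], rotation=[[0,0,0],[0,0,0],[0,0,0],[0,0,0],[0,0,0],[0,0,0],[0,0,0],[0,0,0]])

```text
clock: 15.2
eef_pos: [0.4496, -0.0593, 0.0816]
tool_rot: [0.863, 0.474, 0.152, -0.085]
ft_force: [-0.1, 0.1, -0.9]
grip_width: 0.017
grasp_force: 58.9
```

```bash
python3 look.py; python3 -c "
from h import *
tipnow();plan(tp(-24,13,23.8),tp(-16,13,23.8))"
```

```text
tip jig [-25.1  13.3  23.7]
t 15.25 F jig [-0.1 -0.7 -0.2]
tip jig [-25.3  13.3  23.7]
t 15.3 p [ 0.4494 -0.0595  0.0816] F [ 0.1 -0.5 -0.4] w 0.0175
[ 0.005 -0.     0.001] [-0.007  0.     0.003]
[ 0.035 -0.     0.012] [-0.007  0.     0.003]
```

Call:
drive_tool(slide=[[0.006,0,0.002],[0.012,0,0.004],[0.018,0,0.006],[0.024,0,0.008],[0.03,0,0.01],[0.035,0,0.012],[0.035,0,0.012],[0.035,0,0.012]], rotation=[[0,0,0],[0,0,0],[0,0,0],[0,0,0],[0,0,0],[0,0,0],[0,0,0],[0,0,0]])

```text
clock: 16.3
eef_pos: [0.453, -0.0522, 0.0817]
tool_rot: [0.864, 0.473, 0.151, -0.085]
ft_force: [-3.4, -5.2, 2.8]
grip_width: 0.0173
grasp_force: 59.5
```

```bash
python3 look.py;python3 prof.py topL.npz; python3 -c "
from h import *
tipnow();plan(tp(-40,13,25),tp(-75,13,60),tp(-75,-80,110))"
```

```text
tip jig [-17.4  14.2  23.6]
t 16.35 F jig [-4.8  0.3  1.6]
topL.npz along y (-70 step 4): [40 59 49 39 37 34 27 23 23 23 18 10  7  7  8  7  7  7  8  8  9  9  9  9
  8  7  7  7  7  6  6  6  6  5  9]
along x (-60 step 4), y 0..30: [31 33 31 26 24 22 21 14  7  2  1  2  3  3  6 10  9  8 11  9  8 12 10  7
  7  7  7  7  7  3]
tip jig [-17.4  14.2  23.6]
t 16.4 p [ 0.453  -0.0523  0.0817] F [-2.5 -5.2  1.6] w 0.0172
[-0.084  0.003 -0.036] [-0.007  0.005 -0.001]
[-0.168  0.003 -0.215] [-0.007  0.005 -0.001]
[-0.1    0.374 -0.404] [-0.007  0.005 -0.001]
```

Both sides are flush with about 5 N reaction, and the profile shows no green gap. I'll withdraw and bring the stick upright over the tab to shut the leaf.

```bash
python3 -c "
from h import *
plan(tp(-45,13,26),tp(-80,10,60),tp(-80,5,130,-.1),tp(-80,5,140,-.15))"
```

```text
t 16.4 p [ 0.453  -0.0523  0.0817] F [-2.5 -5.2  1.6] w 0.0172
[-0.101  0.003 -0.046] [-0.007  0.005 -0.001]
[-0.187  0.015 -0.222] [-0.007  0.005 -0.001]
[ 0.087  0.034 -0.571] [-0.007 -0.895  0.001]
[ 0.123  0.033 -0.613] [-0.007 -0.995  0.001]
```

Call:
drive_tool(slide=[[-0.05,0.003,-0.023],[-0.101,0.005,-0.046],[-0.187,0.015,-0.222],[-0.12,0.02,-0.31],[-0.05,0.025,-0.4],[0.02,0.03,-0.49],[0.087,0.034,-0.571],[0.087,0.034,-0.571]], rotation=[[0,0,0],[0,0,0],[0,0,0],[0,-0.22,0],[0,-0.45,0],[0,-0.67,0],[0,-0.89,0],[0,-0.89,0]])

```text
clock: 17.4
eef_pos: [0.4479, -0.0793, 0.2246]
tool_rot: [0.875, 0.482, -0.041, 0.022]
ft_force: [-0.1, -0.5, -0.5]
grip_width: 0.0175
grasp_force: 58.9
```

```bash
cat > leaf.py <<'E'
from h import *
bot.camera('side')
def ball(a,dz=0,r=114): return 60-r*np.cos(a)+9*np.sin(a),5,25+r*np.sin(a)+9*np.cos(a)+dz
tipnow()
c=cam('side'); np.savez('sideL.npz',**c)
P=(cloud(c)-JO)@Rz(JY)*1000; im=c['image'].astype(int)
m=(P[...,2]>30)&(P[...,2]<110)&(P[...,0]>-60)&(P[...,0]<0)&(abs(P[...,1]-5)<62)&(im.min(2)>110)
q=P[m]; print('bar pts',len(q),np.round(np.percentile(q,[5,50,95],axis=0),1).tolist() if len(q) else '')
g=P[(P[...,2]>-2)&(P[...,2]<30)]
plan(tp(-60,5,130,-.4),tp(*ball(.62,20),-.4),tp(*ball(.62,4),-.4),tp(*ball(.45),-.4))
E
python3 leaf.py; python3 prof.py sideL.npz
```

```text
tip jig [-78.2   5.1 130.2]
bar pts 130 [[-37.3, -50.5, 76.3], [-30.2, -7.2, 93.8], [-3.2, 58.0, 98.4]]
t 17.5 p [ 0.4451 -0.0805  0.2224] F [-0.6  0.6 -1.1] w 0.0173
[ 0.194  0.001 -0.077] [-0.009 -0.611  0.006]
[ 0.328  0.002 -0.044] [-0.009 -0.611  0.006]
[0.334 0.002 0.02 ] [-0.009 -0.611  0.006]
[0.297 0.002 0.103] [-0.009 -0.611  0.006]
sideL.npz along y (-70 step 4): [55 59 57 53 52 46 34 30 30 29 22  5  0  0  0  0  0 -1 -1 -1  0  0  0  0
  0 -1 -1 -1 -1  0  0  0  0  0 -1]
along x (-60 step 4), y 0..30: [60 55 44 40 37 34 31 30 29 29 29 24 10  1  0  0  0 -1 -1 -1 -1  0  0  0
 -1  0  1  3  3  4]
```

The side profile confirms the plate is home: its front edge is at x≈-12, its right edge at y≈-27, and there is no gap at either fence. I'll move over the tab.

Call:
drive_tool(slide=[[0.05,0,-0.02],[0.1,0,-0.04],[0.15,0,-0.06],[0.194,0,-0.077],[0.26,0,-0.06],[0.32,0.002,-0.05],[0.33,0.002,-0.01],[0.33,0.002,-0.005]], rotation=[[0,-0.15,0],[0,-0.3,0],[0,-0.45,0],[0,-0.61,0],[0,-0.61,0],[0,-0.61,0],[0,-0.61,0],[0,-0.61,0]])

```text
clock: 18.5
eef_pos: [0.4895, -0.0117, 0.2157]
tool_rot: [0.859, 0.472, -0.176, 0.094]
ft_force: [-0.5, -0.1, -2.0]
grip_width: 0.0178
grasp_force: 58.8
```

```bash
cat > arc.py <<'E'
from h import *
bot.camera('side'); tipnow()
b=lambda a,dz=0,r=113:(60-r*np.cos(a)+9*np.sin(a),5,25+r*np.sin(a)+9*np.cos(a)+dz)
print([np.round(b(a)) for a in(.65,.4,0)])
plan(*[tp(*b(a,dz),-.4) for a,dz in((.65,0),(.55,-2),(.45,-3),(.35,-3),(.25,-3),(.15,-3),(.05,-4),(0,-4))])
E
python3 arc.py
```

```text
tip jig [-28.5   5.4 109. ]
[array([-25.,   5., 101.]), array([-41.,   5.,  77.]), array([-53.,   5.,  34.])]
t 18.55 p [ 0.4895 -0.0118  0.2161] F [-0.1  0.1 -0.8] w 0.017
[ 0.028 -0.     0.025] [-0.008  0.002  0.006]
[ 0.018 -0.     0.076] [-0.008  0.002  0.006]
[0.012 0.    0.124] [-0.008  0.002  0.006]
[0.008 0.    0.17 ] [-0.008  0.002  0.006]
[0.009 0.    0.215] [-0.008  0.002  0.006]
[0.015 0.001 0.26 ] [-0.008  0.002  0.006]
[0.026 0.001 0.308] [-0.008  0.002  0.006]
[0.033 0.001 0.33 ] [-0.008  0.002  0.006]
```

Call:
drive_tool(slide=[[0.026,0,0.02],[0.022,0,0.05],[0.018,0,0.076],[0.015,0,0.1],[0.012,0,0.124],[0.01,0,0.148],[0.008,0,0.17],[0.008,0,0.17]], rotation=[[0,0,0],[0,0,0],[0,0,0],[0,0,0],[0,0,0],[0,0,0],[0,0,0],[0,0,0]])

```text
clock: 19.55
eef_pos: [0.4817, -0.0239, 0.1763]
tool_rot: [0.859, 0.472, -0.176, 0.094]
ft_force: [-0.2, 0.8, -0.9]
grip_width: 0.0171
grasp_force: 59.0
```

```bash
python3 arc.py; python3 -c "
from h import *
c=cam('side'); P=(cloud(c)-JO)@Rz(JY)*1000; im=c['image'].astype(int)
m=(P[...,2]>26)&(P[...,2]<110)&(P[...,0]>-70)&(P[...,0]<0)&(abs(P[...,1]-5)<62)&(im.min(2)>110)
q=P[m]; print('bar',len(q),np.round(np.percentile(q,[5,50,95],axis=0),1).tolist())"
```

```text
tip jig [-42.7   5.4  69.4]
[array([-25.,   5., 101.]), array([-41.,   5.,  77.]), array([-53.,   5.,  34.])]
t 19.6 p [ 0.4819 -0.0238  0.1765] F [ 0.1  0.7 -0.4] w 0.017
[ 0.018 -0.001 -0.143] [-0.006  0.002  0.006]
[ 0.009 -0.001 -0.092] [-0.006  0.002  0.006]
[ 0.002 -0.001 -0.043] [-0.006  0.002  0.006]
[-0.001 -0.001  0.002] [-0.006  0.002  0.006]
[-0.    -0.     0.047] [-0.006  0.002  0.006]
[ 0.005 -0.     0.092] [-0.006  0.002  0.006]
[ 0.017 -0.     0.14 ] [-0.006  0.002  0.006]
[0.023 0.    0.162] [-0.006  0.002  0.006]
bar 360 [[-49.0, -46.2, 48.1], [-31.0, -1.0, 57.2], [-3.2, 59.0, 66.6]]
```

The leaf follows; the bar is now at about 66 mm. On to fully shut.

Call:
drive_tool(slide=[[0,0,0.03],[0.001,0,0.06],[0.005,0,0.092],[0.01,0,0.116],[0.017,0,0.14],[0.022,0,0.16],[0.024,0,0.166],[0.024,0,0.166]], rotation=[[0,0,0],[0,0,0],[0,0,0],[0,0,0],[0,0,0],[0,0,0],[0,0,0],[0,0,0]])

```text
clock: 20.65
eef_pos: [0.4761, -0.034, 0.1427]
tool_rot: [0.858, 0.472, -0.175, 0.097]
ft_force: [-7.9, 0.4, 35.7]
grip_width: 0.0172
grasp_force: 63.8
```

```bash
python3 look.py; python3 -c "
from h import *
plan(tp(-53,5,34,-.4))
c=cam('side'); P=(cloud(c)-JO)@Rz(JY)*1000; im=c['image'].astype(int)
m=(P[...,2]>20)&(P[...,2]<110)&(P[...,0]>-70)&(P[...,0]<-40)&(abs(P[...,1]-5)<62)&(im.min(2)>110)
q=P[m]; print('bar',len(q),np.round(np.percentile(q,[5,50,95],axis=0),1).tolist())"
```

```text
tip jig [-54.6   4.3  35.7]
t 20.7 F jig [-5.1  6.1 37. ]
t 20.75 p [ 0.4761 -0.034   0.1428] F [-7.7 -0.4 35.9] w 0.0172
[ 0.008 -0.003  0.004] [0.005 0.005 0.008]
bar 184 [[-58.3, -48.1, 25.8], [-49.2, -2.3, 29.3], [-41.5, 54.3, 53.5]]
```

The leaf is down: the bar is at about 27–29 mm and there is firm contact. I'll back off and verify.

Call:
drive_tool(slide=[[0,0,-0.02],[0,0,-0.06],[0,0,-0.14],[-0.05,0.05,-0.22],[-0.1,0.1,-0.28],[-0.1,0.15,-0.28],[-0.1,0.2,-0.28],[-0.1,0.2,-0.28]], rotation=[[0,0,0],[0,0,0],[0,0,0],[0,0.2,0],[0,0.4,0],[0,0.6,0],[0,0.8,0],[0,0.8,0]])

```text
clock: 21.8
eef_pos: [0.5209, -0.0574, 0.2101]
tool_rot: [0.877, 0.48, -0.001, -0.001]
ft_force: [-0.2, -0.2, -1.8]
grip_width: 0.0175
grasp_force: 58.6
```

```bash
python3 look.py leaf.png; python3 -c "
from h import *
o=bot.get_obs();print(o['tool_rot'],o['eef_pos'])
c=np.load('sideL.npz'); c={k:c[k] for k in c.files}; P=(cloud(c)-JO)@Rz(JY)*1000; im=c['image'].astype(int)
m=(P[...,2]>20)&(P[...,2]<110)&(P[...,0]>-70)&(P[...,0]<-40)&(abs(P[...,1]-5)<62)&(im.min(2)>110)
q=P[m]; print('bar',len(q),np.round(np.percentile(q,[5,50,95],axis=0),1).tolist())"
```

```text
tip jig [-10.1 -45.  122.9]
t 21.85 F jig [ 0.4  0.6 -0. ]
[ 0.87658805  0.48123477 -0.00176233 -0.00183999] [ 0.52081099 -0.05537114  0.20967772]
bar 223 [[-58.9, -47.0, 26.2], [-49.3, 3.1, 28.9], [-40.7, 57.5, 31.5]]
```

View pics/leaf.png

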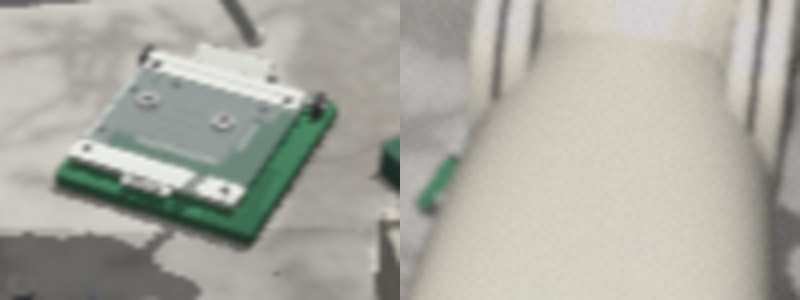

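The side view shows the leaf lying flat over the plate, with the bar from crop (75,150) to (240,195) level at about 28 mm. Now I'll carry the stick back over the rest.

```bash
python3 -c "
from h import *
plan((np.array([.488,-.304,.225]),tool(RY)))"
```

```text
t 21.95 p [ 0.5208 -0.0554  0.2097] F [ 0.4  1.2 -0.9] w 0.017
[-0.91   0.423 -0.062] [-0.01   0.003 -0.034]
```

Call:
drive_tool(slide=[[-0.1,0.05,-0.03],[-0.23,0.11,-0.062],[-0.37,0.17,-0.062],[-0.52,0.24,-0.062],[-0.68,0.31,-0.062],[-0.82,0.38,-0.062],[-0.91,0.423,-0.062],[-0.91,0.423,-0.062]], rotation=[[0,0,0],[0,0,0],[0,0,-0.01],[0,0,-0.02],[0,0,-0.03],[0,0,-0.03],[0,0,-0.03],[0,0,-0.03]])

```text
clock: 22.95
eef_pos: [0.4882, -0.3051, 0.2244]
tool_rot: [0.873, 0.487, -0.001, -0.002]
ft_force: [-0.0, -0.9, -0.3]
grip_width: 0.0169
grasp_force: 58.6
```

Run:
```python
from h import *
bot.camera('side'); bot.camera('side'); o=bot.get_obs(); print(o['eef_pos'],o['tool_rot'],o['clock'])
p=np.array(o['eef_pos'])+R.from_quat(o['tool_rot']).as_matrix()@TT
print('tip rest frame',np.round((p-RO)@Rz(RY)*1000,1),'nominal offset 21,0,11')
ims=[]
for n in('side','top'):
    c=cam(n); np.savez(n+'5.npz',**c); u=proj(c,p)[0]
    x,y=[int(v) for v in u-[45,40]]; print(n,x,y,u)
    t=cv2.resize(c['image'][y:y+85,x:x+80],None,fx=5,fy=5,interpolation=cv2.INTER_CUBIC)
    cv2.drawMarker(t,tuple(int(v) for v in (u-[x,y]+.5)*5),(255,0,0),0,10,1); ims.append(t)
save(np.hstack(ims),'ret.png')
```

```text
[ 0.48844103 -0.30338697  0.22471731] [ 0.87276981  0.48812502 -0.00114319 -0.00234824] 23.05
tip rest frame [ 19.3   0.4 137.8] nominal offset 21,0,11
side 293 179 [338.94996459 219.30671347]
top 326 150 [371.23216255 190.83626981]
```

View pics/ret.png

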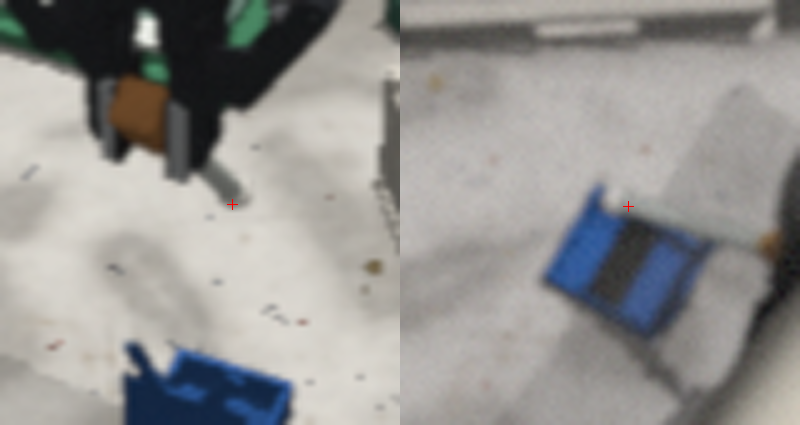

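The side view shows the shaft emerging below the fingers to about crop (240,195). The top view shows the shaft running from (770,240) to about (625,203), close to the predicted mark. I'll check numerically with depth.

```bash
cat > stick.py <<'E'
from h import *
import sys
k=sys.argv[1]; o=bot.get_obs()
for n in('side','top'):
    c=np.load(n+k+'.npz'); c={a:c[a] for a in c.files}; P=(cloud(c)-RO)@Rz(RY)*1000; im=c['image'].astype(int)
    m=(abs(P[...,1])<25)&(P[...,0]>-45)&(P[...,0]<45)&(P[...,2]>float(sys.argv[2]))&(P[...,2]<225)&(im.min(2)>70)
    q=P[m]; print(n,len(q))
    for a in range(-45,45,10):
        s=q[(q[:,0]>=a)&(q[:,0]<a+10)]
        if len(s)>2: print(a,len(s),np.round(np.median(s,0),1),'topz',round(np.percentile(s[:,2],90),1))
    # blue rest: x/y extent near z 22 rim & floor
    hsv=cv2.cvtColor(c['image'],cv2.COLOR_RGB2HSV); b=(cv2.inRange(hsv,(100,120,40),(125,255,255))>0)&(abs(P[...,0])<60)&(abs(P[...,1])<50)
    r=P[b]; r=r[(r[:,2]>2)&(r[:,2]<30)]; print('rest',cv2.minAreaRect(r[:,:2].astype(np.float32)))
    r=P[b]; r=r[(r[:,2]>60)&(r[:,2]<100)]; 
    if len(r)>5: print('front wall',np.round(np.percentile(r,[5,50,95],axis=0),1).tolist())
E
python3 stick.py 5 110
```

```text
side 64
-15 11 [ -9.9  -3.7 185.5] topz 190.5
-5 18 [  0.7  -3.4 171.8] topz 180.5
5 11 [ 11.4  -2.9 157.1] topz 163.9
15 21 [ 19.9  -3.7 141.8] topz 151.3
25 3 [ 27.5  -2.7 143.7] topz 145.1
rest ((0.2866191864013672, 1.0123882293701172), (64.4595718383789, 53.62373352050781), 1.4844684600830078)
front wall [[-29.7, -24.3, 60.9], [-27.7, -4.6, 70.5], [-25.4, 20.7, 90.1]]
top 158
-35 19 [-28.9   0.6 218.4] topz 222.3
-25 26 [-20.2   0.8 207.3] topz 213.2
-15 26 [-10.3   1.4 192.6] topz 199.3
-5 25 [  0.    1.1 177.8] topz 186.4
5 22 [ 10.    1.4 165.4] topz 172.3
15 26 [ 20.4   1.9 148.8] topz 157.2
25 14 [ 27.4   0.9 142. ] topz 145.3
rest ((3.1560821533203125, 4.776081085205078), (56.26375961303711, 45.77525329589844), 2.4827563762664795)
```

The stick's lean (0.61) and ball position match the rest to within about 1.5 mm. I'm lowering it.

Call:
drive_tool(slide=[[0,0,0.08],[0,0,0.16],[0,0,0.24],[0,0,0.32],[0,0,0.39],[0,0,0.43],[0,0,0.46],[0,0,0.46]], rotation=[[0,0,0],[0,0,0],[0,0,0],[0,0,0],[0,0,0],[0,0,0],[0,0,0],[0,0,0]])

```text
clock: 24.15
eef_pos: [0.4874, -0.3047, 0.1102]
tool_rot: [0.873, 0.488, -0.002, -0.001]
ft_force: [-1.3, -1.8, -1.5]
grip_width: 0.0178
grasp_force: 58.5
```

```bash
python3 - <<'E'
from h import *
bot.camera('side'); o=bot.get_obs(); p=np.array(o['eef_pos'])+R.from_quat(o['tool_rot']).as_matrix()@TT
print(o['clock'],o['eef_pos'],'tip rest',np.round((p-RO)@Rz(RY)*1000,1),np.round(o['ft_force'],1))
for n in('side','top'): np.savez(n+'6.npz',**cam(n))
E
python3 stick.py 6 26
```

```text
24.2 [ 0.48751245 -0.30470071  0.11044223] tip rest [17.6  0.3 23.4] [-1.5 -1.5 -1.8]
side 40
-45 21 [-42.5 -20.9 160.5] topz 174.2
-35 5 [-26.1 -22.1  89.6] topz 93.5
5 3 [ 5.6 -2.7 52. ] topz 56.7
15 3 [18.6 -3.1 37.2] topz 40.8
25 3 [27.5 -1.7 28.9] topz 29.7
rest ((-0.021495819091796875, 0.5648632049560547), (64.77456665039062, 53.488746643066406), 0.6747568249702454)
front wall [[-29.5, -23.9, 60.8], [-27.9, -7.1, 68.5], [-25.8, 20.9, 86.8]]
top 158
-45 3 [-42.8  14.3 120.1] topz 122.7
-35 51 [-27.8  -0.9  90.7] topz 110.0
-25 24 [-20.5   0.   85.8] topz 94.7
-15 20 [-10.1   0.8  75. ] topz 81.7
-5 19 [ 0.4  1.1 61.7] topz 66.3
5 18 [ 9.8  1.3 47.4] topz 51.7
15 18 [19.6  0.8 31. ] topz 39.3
25 5 [26.1  1.4 31.5] topz 32.0
rest ((3.4024829864501953, 2.44451904296875), (55.00723648071289, 50.92730712890625), 0.8471355438232422)
```

Call:
drive_tool(slide=[[0.005,0,0.01],[0.006,0,0.02],[0.006,0,0.03],[0.006,0,0.04],[0.006,0,0.048],[0.006,0,0.05],[0.006,0,0.05],[0.006,0,0.05]], rotation=[[0,0,0],[0,0,0],[0,0,0],[0,0,0],[0,0,0],[0,0,0],[0,0,0],[0,0,0]])

```text
clock: 25.3
eef_pos: [0.4889, -0.3052, 0.0991]
tool_rot: [0.873, 0.487, -0.001, 0.001]
ft_force: [-3.0, -5.4, 1.4]
grip_width: 0.0171
grasp_force: 59.0
```

```bash
python3 - <<'E'
from h import *
bot.camera('side'); o=bot.get_obs(); p=np.array(o['eef_pos'])+R.from_quat(o['tool_rot']).as_matrix()@TT
print(o['clock'],o['eef_pos'],'tip rest',np.round((p-RO)@Rz(RY)*1000,1),np.round(o['ft_force'],1),np.round(o['ft_torque'],2))
for n in('side','top'): np.savez(n+'6.npz',**cam(n))
E
python3 stick.py 6 14|grep -A9 top
```

```text
25.35 [ 0.48886755 -0.30523755  0.09913803] tip rest [17.6 -1.6 12. ] [-2.7 -4.9  1.5] [-1.47  0.75  0.01]
-45 16 [-41.2   7.4 141.3] topz 159.9
-35 5 [-26.7 -21.6  84.3] topz 88.9
5 3 [11.7 -5.8 28.6] topz 31.2
15 7 [20.1 -6.  19.2] topz 22.8
25 13 [ 31.3 -19.   22.7] topz 24.6
rest ((0.3779716491699219, 0.7389793395996094), (64.61811828613281, 53.22261047363281), 1.6528549194335938)
front wall [[-29.1, -25.1, 60.5], [-27.4, -16.1, 68.2], [-25.7, 16.7, 91.5]]
top 198
-45 5 [-42.5  15.4 110.7] topz 144.0
-35 45 [-28.   -1.3  87.5] topz 95.6
-25 27 [-20.9  -2.6  77.3] topz 86.5
-15 24 [-10.6  -2.7  61.3] topz 69.2
-5 24 [ 0.1 -2.1 48.3] topz 55.4
5 23 [ 9.9 -1.5 34. ] topz 40.0
15 24 [20.6 -2.6 20.9] topz 24.8
25 26 [30.8 -3.  21. ] topz 25.0
rest ((3.853525161743164, 2.05401611328125), (54.73727035522461, 50.678367614746094), 3.2507236003875732)
```

The ball is on the floor against the back wall. I'll release it.

Call:
drive_tool(slide=[[0,0,0],[0,0,0],[0,0,0],[0,0,0],[0,0,0],[0,0,0],[0,0,0],[0,0,0]], rotation=[[0,0,0],[0,0,0],[0,0,0],[0,0,0],[0,0,0],[0,0,0],[0,0,0],[0,0,0]], gripper=1)

```text
clock: 26.45
eef_pos: [0.4886, -0.3031, 0.0978]
tool_rot: [0.873, 0.488, -0.001, -0.002]
ft_force: [0.6, 0.0, 0.3]
grip_width: 0.0853
grasp_force: 0.0
```

Call:
drive_tool(slide=[[0,0,-0.05],[0,0,-0.12],[0,0,-0.25],[0,0,-0.4],[0,0,-0.5],[-0.2,0,-0.55],[-0.4,0,-0.55],[-0.6,0,-0.55]], rotation=[[0,0,0],[0,0,0],[0,0,0],[0,0,0],[0,0,0],[0,0,0],[0,0,0],[0,0,0]])

```text
clock: 27.45
eef_pos: [0.4099, -0.4323, 0.237]
tool_rot: [0.873, 0.488, -0.001, -0.0]
ft_force: [0.5, -1.0, 0.1]
grip_width: 0.0849
grasp_force: 0.0
```

```bash
python3 - <<'E'
from h import *
bot.camera('side')
for n in('side','top'): np.savez(n+'7.npz',**cam(n))
for k in('0','7'):
    for n in('side','top'):
        c=np.load(n+k+'.npz'); c={a:c[a] for a in c.files}; P=cloud(c); L=(P-RO)@Rz(RY)*1000
        hsv=cv2.cvtColor(c['image'],cv2.COLOR_RGB2HSV); m=(cv2.inRange(hsv,(5,90,80),(20,255,255))>0)&(abs(L[...,0]+55)<40)&(abs(L[...,1])<40)&(L[...,2]>90)
        print(k,n,'handle',m.sum(),np.round(L[m].mean(0),1),np.round(np.argwhere(m).mean(0),1))
        J=(P-JO)@Rz(JY)*1000; m=(J[...,2]>20)&(J[...,2]<110)&(J[...,0]>-70)&(J[...,0]<-40)&(abs(J[...,1]-5)<60)&(c['image'].min(2)>110)
        if m.sum(): print('  bar z',np.round(np.percentile(J[m][:,2],[10,50,90]),1))
a=np.load('side0.npz')['image'].astype(int); b=np.load('side7.npz')['image'].astype(int)
d=(abs(a-b).max(2)>40).astype(np.uint8); d=cv2.morphologyEx(d,cv2.MORPH_OPEN,np.ones((2,2)))
n,l,s,ce=cv2.connectedComponentsWithStats(d); print([x.tolist() for x in s[1:] if x[4]>8 and x[0]>240])
E
python3 stick.py 7 14; python3 prof.py top7.npz
```

```text
0 side handle 111 [-61.7  -3.1 134.2] [250.3 323.5]
0 top handle 117 [-50.7   0.7 126.8] [208.3 397.1]
7 side handle 27 [-51.8 -10.4 122.4] [251.8 329.4]
  bar z [26.7 29.  30.8]
7 top handle 117 [-50.8  -0.9 126.9] [207.8 397.5]
  bar z [24.8 28.1 31.1]
[[242, 0, 71, 119, 1593], [282, 0, 8, 3, 19], [258, 60, 38, 65, 1849], [342, 257, 3, 5, 13], [309, 287, 3, 4, 9], [256, 346, 9, 6, 42], [256, 355, 12, 4, 37], [256, 361, 37, 23, 569], [247, 393, 5, 7, 19]]
side 64
-45 6 [-40.7 -10.3 107.4] topz 116.9
-35 12 [-27.1  -6.7  84. ] topz 88.9
-25 7 [-21.2  -5.4  76.8] topz 81.4
5 3 [11.9 -6.8 28.6] topz 29.3
15 5 [19.7 -6.4 17.7] topz 24.3
25 25 [31.4 -2.4 22.8] topz 24.6
rest ((-0.29163551330566406, 0.8110675811767578), (64.39595794677734, 53.408145904541016), 1.660496711730957)
front wall [[-28.9, -25.0, 61.5], [-27.6, -15.4, 70.1], [-25.3, 1.3, 91.2]]
top 236
-45 18 [-39.3  -7.6 110.9] topz 119.4
-35 58 [-28.   -2.   88.6] topz 100.8
-25 36 [-21.3  -4.6  73.7] topz 83.6
-15 25 [-10.4  -1.8  64. ] topz 67.4
-5 22 [ 0.3 -2.5 48.5] topz 54.3
5 26 [10.6 -3.3 30.9] topz 36.8
15 19 [19.8 -3.4 21. ] topz 25.9
25 32 [30.6 -2.9 21.9] topz 24.3
rest ((3.166086196899414, 2.9043617248535156), (55.33738327026367, 50.842567443847656), 0.8251301646232605)
top7.npz along y (-70 step 4): [41 63 64 51 29 18 17 17 16 10  7  1 -2 -2 -3 -2 -2 -2 -1 -1  1  1  1  1
 -1 -3 -2 -2 -2 -2 -3 -3 -2 -1 12]
along x (-60 step 4), y 0..30: [13  4 -3 -3 -3 -3  3 14 17 17 14  5  3  0 -1  1  1 -1  2  1 -1  2  1 -2
 -3 -2 -2 -2 -2 -2]
```

Call:
drive_tool(slide=[[-0.15,0.05,0],[-0.3,0.1,0],[-0.45,0.15,0],[-0.6,0.2,0],[-0.6,0.2,0],[-0.6,0.2,0],[-0.6,0.2,0],[-0.6,0.2,0]], rotation=[[0,0,0],[0,0,0],[0,0,0],[0,0,0],[0,0,0],[0,0,0],[0,0,0],[0,0,0]])

```text
clock: 28.6
eef_pos: [0.375, -0.5839, 0.236]
tool_rot: [0.873, 0.488, -0.001, -0.001]
ft_force: [-0.5, 0.0, -0.9]
grip_width: 0.0854
grasp_force: 0.0
```

Run:
```python
from h import *
bot.camera('side')
for n in('side','top'): np.savez(n+'8.npz',**cam(n))
for k in('0','8'):
    for n in('side','top'):
        c=np.load(n+k+'.npz'); c={a:c[a] for a in c.files}; L=(cloud(c)-RO)@Rz(RY)*1000
        hsv=cv2.cvtColor(c['image'],cv2.COLOR_RGB2HSV); m=(cv2.inRange(hsv,(5,90,80),(20,255,255))>0)&(abs(L[...,0]+55)<40)&(abs(L[...,1])<40)&(L[...,2]>90)
        print(k,n,'handle',m.sum(),np.round(L[m].mean(0),1),np.round(np.argwhere(m).mean(0),1))
        # white ball/shaft inside bin, pixel centroid
        w=(hsv[...,1]<70)&(hsv[...,2]>130)&(abs(L[...,0]-15)<12)&(abs(L[...,1])<18)&(L[...,2]>5)&(L[...,2]<60)
        print('   white',w.sum(),np.round(L[w].mean(0),1),np.round(np.argwhere(w).mean(0),1))
```

```text
0 side handle 111 [-61.7  -3.1 134.2] [250.3 323.5]
   white 4 [21.9 -3.1 16.6] [258.  340.5]
0 top handle 117 [-50.7   0.7 126.8] [208.3 397.1]
   white 41 [16.1  1.8 26.2] [198.5 365.8]
8 side handle 119 [-61.1  -4.8 132.6] [250.9 324.5]
   white 10 [20.  -6.2 19. ] [258.4 341.5]
8 top handle 118 [-50.6  -0.8 127. ] [207.7 397.4]
   white 37 [16.4 -2.2 25.7] [197.1 366.6]
```

Run:
```python
from h import *
for n in('side','top'):
    c=np.load(n+'8.npz'); c={a:c[a] for a in c.files}; J=(cloud(c)-JO)@Rz(JY)*1000; im=c['image']
    hsv=cv2.cvtColor(im,cv2.COLOR_RGB2HSV)
    w=(im.min(2)>150)&(abs(J[...,0]+51)<5)&(abs(J[...,1]-5)<50)&(J[...,2]>18)&(J[...,2]<60)
    r=(im.min(2)>150)&(abs(J[...,0]-52)<14)&(abs(J[...,1]-5)<50)&(J[...,2]>18)&(J[...,2]<60)
    g=(cv2.inRange(hsv,(60,80,40),(90,255,255))>0)&(J[...,1]<-58)&(J[...,1]>-68)&(abs(J[...,0])<55)&(J[...,2]>8)&(J[...,2]<24)
    print(n,'bar',w.sum(),np.median(J[w][:,2]),'rear bar',r.sum(),np.median(J[r][:,2]),'base',g.sum(),np.median(J[g][:,2]))
```

```text
side bar 95 29.584970837938542 rear bar 254 29.017195134937 base 105 17.238755840242593
top bar 141 28.454027280690575 rear bar 426 28.254640767659932 base 175 15.52336157952805
```

The front and rear bars are level, so the leaf is fully shut. I'm handing the job in.

```bash
python3 -c "
from workcell import bot
print(bot.job_done())"
```

```text
the job is handed in; nothing more can be done
None
```

The job is handed in: the plate was pushed flush into the fence corner with the stick, then the leaf was shut over it, and the stick is back in its rest with its ball about 4 mm to one side of where it stood.

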